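# Reset the bench interlock with its two-button pair

### The job

Reset the bench interlock: push the console's sliding cover fully back (it has a finger well in its top), then press the two large round buttons down together, one fingertip on each, and hold both fully down for three seconds before letting them up. Then slide the cover fully forward again so that it hides the buttons. Do not press the small button between the two, nor one large button without the other, and leave the glassware and other things standing round the console alone: nothing is to be picked up.

Things in the scene. Friction and masses are not known exactly. Their poses are not given: they have to be found in the camera images.
- console: Flat grey control console fixed to the worktop, 190 (x) x 170 (y) mm; origin under it on the worktop, 5 mm behind the middle of its depth; its x axis points from its front edge to its rear, y to its left, z up. Panel face 34 mm up. Two guide rails 15 mm high run along x at y = +-69 mm.
- cover (a joint): Slide of the cover, m: 0 = fully forward, hiding the buttons; 0.072 = fully back. Moves along the console's +x; stays where it is left, friction about 1.5 N. It may start up to 20 mm open.
- cover_well (a point): Middle of the floor of the finger well in the cover's top; its axes are those of the console. The cover is a grey block 96 (x) x 150 (y) x 20 mm; the open-topped well is centred in it, 46 (x) x 64 (y) mm and 15 mm deep, so a fingertip in it can push either wall. The point is 55.5 mm above the worktop, the cover's top 70.5 mm. Fully back, the cover's front edge is 34 mm behind the buttons' middles.
- reset_left (a joint): Travel of the left large button, m: 0 = up, 0.006 = fully down; sprung, about 1.5 N to start and 5 N at the bottom.
- reset_left_top (a point): Middle of the top of the left large round button (seen from the robot), cap 28 mm across in a black collar; the top is 48 mm above the worktop when up and 42 mm when fully down. The two large buttons stand 72 mm apart along the console's y.
- reset_right (a joint): Travel of the right large button, m: 0 = up, 0.006 = fully down; springs like the left one.
- reset_right_top (a point): Middle of the top of the right large round button, the same as the left one.
- mute (a joint): Travel of the small button, m: 0 = up, 0.004 = down. Not to be pressed.
- mute_top (a point): Middle of the top of the small button, 12 mm across, midway between the large ones; its top is 44 mm above the worktop.
- vial_0: Bystander: small vial with a white cap, 27 mm across, 52 mm tall, right of the console; origin under it. Leave alone.
- timer: Bystander: flat bench timer, 56x66x16 mm, right of the console; origin under it. Leave alone.
- petri_0: Bystander: clear petri dish, 64 mm across, 16 mm high, left of the console; origin under it. Leave alone.
- buffer_10: Bystander: small white buffer bottle with a cap, 38 mm across, 75 mm tall, left of the console; origin under it. Leave alone.
- glass_beaker: Bystander: glass beaker, 51 mm across, 68 mm tall, left of the console; origin under it. Leave alone.

How it is judged (in metres and radians):
On the way, in this order (a step that is already met when the one before it is completed fails the run):
1. the cover is pushed back, clear of the buttons (at least 62 of 72 mm) (value of joint cover above 0.062 m), for 0.2 s.
2. both large buttons are held down together by the fingers (each at least 4.5 of 6 mm) for 2.5 s, with the cover back (value of joint each of reset_left, reset_right above 0.0045 m and contact force between the fingers and console above 2 N and value of joint cover above 0.05 m), for 2.5 s.
3. both large buttons are let up again (value of joint each of reset_left, reset_right below 0.0015 m), for 0.1 s.
At the end, for the whole second after the job is handed in: The cover is forward again to within 10 mm of its front stop and all three buttons are up (within 1.5 mm), after both large buttons were held down together for 2.5 s and let up (all of step 3 and value of joint cover below 0.01 m and value of joint mute below 0.0015 m); the robot touches nothing.
It fails at once if one large button is pressed without the other ((value of joint reset_left above 0.004 m and value of joint reset_right below 0.001 m) or (value of joint reset_right above 0.004 m and value of joint reset_left below 0.001 m)).
It fails at once if the small button is pressed (value of joint mute above 0.002 m).
It fails at once if a thing round the console is lifted or shifted by more than 20 mm (distance of any of vial_0, timer, petri_0, buffer_10, glass_beaker from where it was at the start of the episode above 0.02 m).
It also fails if it takes over 58 s, if anything falls off the work surface, if the arm or the gripper's body presses on something with over 40 N, if the wrist force passes 120 N, or if a joint passes its speed limit or range.

### The arm

A 6-joint arm with a two-finger parallel gripper is mounted at the origin on a cart in front of the work surface, level with it; the furniture and walls round the work are solid. World frame = base frame: x ahead of the robot, y to its left, z up, the work surface at z = 0. Lengths are in m, angles in degrees, forces in N, time in s.
With the tool pointing down it reaches from about 0.375 to 0.925 m from the base axis. Payload 5.7 kg.
Tool frame: the origin (TCP) lies between the finger pads; the fingertips stand 25 mm ahead of it and the grasp point (between the pads) lies 6 mm ahead of it; z points along the fingers, y is the line along which they close (so a half turn about z gives the same grasp; the last joint's range is limited). The gripper opens to 85 mm and grips with 20 to 120 N. Pads are 22 mm wide; open, the fingers measure 114 mm over their backs; the gripper's body (76 mm by 85 mm) begins 54 mm behind the grasp point. The pads swing forward as they close: fully open they stand 13 mm farther back than shut.
Start: joints at [69.609, 20.558, 86.54, -0, 72.909, -6.595], TCP at [0.143, 0.583, 0.256] pointing down, gripper open.
Joint ranges: [-170.27, 170.27], [-57.76, 135], [12.27, 136.19], [-55.21, 235.2], [11.17, 155.16], [-170.74, 170.74]. Speed limits (degrees/s): [136.94, 136.94, 180, 180, 180, 180].

### API

Orientations are given as [roll, pitch, yaw] about the fixed x, y, z axes, in that order (R = Rz(yaw) Ry(pitch) Rx(roll)).
In Python, from rig import env, cams gives the robot as it stands. The module is installed in compiled form; this text tells all that it offers.
- The arm moves only by the tool play_rows, never from a script. Its argument "moves" is a list of rows, each an object of numbers: "wx", "wy", "wz": the turn, a rotation vector about the tool's x, y, z in normalised numbers (1 is 2 pi rad); "tx", "ty", "tz": the shift along the tool's x, y, z in shares of 500 mm (1.0 is 500 mm); "hand": the opening, from 0 (shut) to 1 (fully open). In form: [{"wx": .., "wy": .., "wz": .., "tx": .., "ty": .., "tz": .., "hand": ..}, ...]. A call has 1 to 12 rows; each row is the pose to reach, as a shift and turn from the pose commanded when the call began, along the tool's axes at that moment; what a row does not reach only later rows make up. A row lasts 1/12 s, in which the tool goes at most 41.7 mm and 7.16 degrees, less where a joint would pass 70% of its speed; a pose out of reach is approached as far as the arm can. No shift or turn number may pass 1 either way. A call with a gripper value outside its range is refused whole. The fingers move at their own pace and stop on an object; the grip force is fixed at half the most. Time passes only in rows, so rows that repeat a pose let the fingers close. It gives the time, the measured TCP pose, the force, the opening and the grip force at its end, in the units of the state.
- env.state(): the state, without advancing time (a new reading comes with each control period).
- cams.camera(name): name is "scene" or "top" or "wrist"; returns the picture (400x640x3 uint8, red, green, blue); there is no depth.
- cams.calibration(name): a dict with "K" (3x3 intrinsics, pixels), "dist" ([k1, k2, p1, p2, k3] as OpenCV has them; the pictures are not rectified), "extrinsics" (4x4, takes a point from camera to world coordinates). Camera axes: x right, y up, looking along -z (the intrinsics and any distortion apply to the point x, -y, -z); pixel columns grow to the right and rows downward; lengths in m; the calibration is good to about 2 mm. A picture is of the moment at which its call begins: read the wrist's pose just before it. calibration takes no time and is no camera call; for the wrist camera it gives the pose at the moment of the call.
- env.job_done(): hands the job in; it is judged then, once.
The state is a dict: "time": time; "joint_positions": joint angles; "qvel": joint speeds; "joint_torque": joint torques, N m; "ee_pos": TCP position; "tool_rot": TCP orientation; "contact_force": force on the tool from outside, world axes, zero at the start; "ft_torque": the same for the moment, N m; "opening": finger opening in m; "grasp_force": force on a finger pad.
Only numpy, scipy, OpenCV 4.12 (cv2) and the standard library are available. Lean on these libraries where they do the work, as an engineer would, in place of code of your own. Each camera call takes 0.05 s, during which the arm holds its last target. There are 200 camera calls.

## Working session

There is one attempt and no reset: what is moved stays moved. The work goes in short steps, Python scripts to look and compute and a tool call to move; the robot and the scene stay as the last step left them, time stands still between calls to the robot, and variables do not carry over. Pictures are saved under pics/ and viewed, at most 10 in all, crops included, and the job is handed in when it is done.

Besides the shell and the picture viewer there is one more tool, called as name([rows], argument=value, ...), one row to a line, values as JSON. play_rows: Moves the arm, as the interface text tells. Its arguments: {"type":"object","properties":{"moves":{"type":"array"}},"required":["moves"]}

```bash
mkdir -p pics
python3 - <<'E'
from rig import env,cams
import cv2
s=env.state();print(s)
for n in("scene","top"):
    im=cams.camera(n);cv2.imwrite(f"pics/{n}0.png",im[:,:,::-1]);c=cams.calibration(n);print(n,c)
E
```

```text
{'time': 0.0, 'joint_positions': array([ 6.96078655e+01,  2.05976967e+01,  8.65975985e+01,  3.67586801e-04,
        7.29078504e+01, -6.59339657e+00]), 'qvel': array([ 0.01762313,  0.02083444,  0.02814265,  0.02760763,  0.01651053,
       -0.04607381]), 'joint_torque': array([-1.47437862e-03, -5.27606142e+01, -2.78617805e+01, -4.88598762e-04,
        1.31951954e-02,  5.10815880e-06]), 'ee_pos': array([0.14288302, 0.58210506, 0.25546523]), 'tool_rot': array([-1.79897577e+02, -1.21922788e-02,  1.66201143e+02]), 'contact_force': array([-0.15681366,  0.00838909, -0.14890883]), 'ft_torque': array([-0.00822521,  0.00079713,  0.03650399]), 'grasp_force': 0.0, 'opening': 0.08538680736832255}
scene {'K': array([[488.59596201,   0.        , 316.3421445 ],
       [  0.        , 488.59596201, 196.0379161 ],
       [  0.        ,   0.        ,   1.        ]]), 'dist': array([-0.11606333,  0.        ,  0.        ,  0.        ,  0.        ]), 'extrinsics': array([[ 0.91384512,  0.28026596, -0.29383343,  0.24531202],
       [-0.40604317,  0.62357153, -0.66804753, -0.60983891],
       [-0.00400482,  0.72980103,  0.68364788,  0.77994054],
       [ 0.        ,  0.        ,  0.        ,  1.        ]])}
top {'K': array([[441.0037978 ,   0.        , 312.24195605],
       [  0.        , 441.0037978 , 199.72136956],
       [  0.        ,   0.        ,   1.        ]]), 'dist': array([-0.09337752,  0.        ,  0.        ,  0.        ,  0.        ]), 'extrinsics': array([[-1.10292686e-02,  9.79277086e-01, -2.02224488e-01,
         3.54599378e-01],
       [-9.99938820e-01, -1.06308820e-02,  3.05608239e-03,
         9.20208673e-02],
       [ 8.42926795e-04,  2.02245822e-01,  9.79334425e-01,
         1.06633315e+00],
       [ 0.00000000e+00,  0.00000000e+00,  0.00000000e+00,
         1.00000000e+00]])}
```

View pics/top0.png

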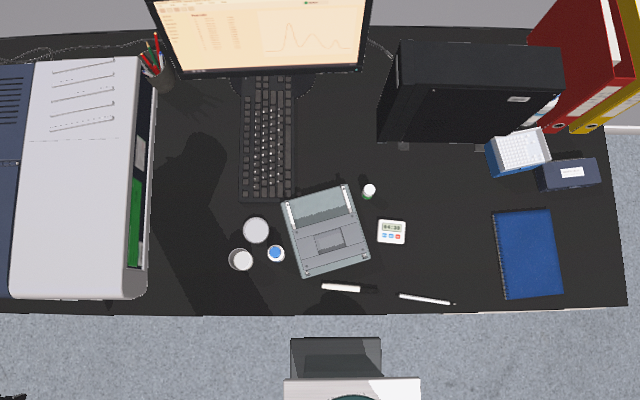

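View pics/scene0.png

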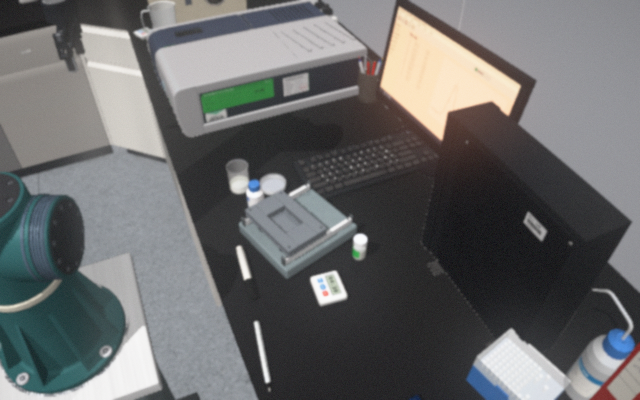

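Both views show the console at about top (326,230), with the cover well at (329,241), the petri dish, bottle and beaker to its left, and the vial and timer to its right. I'll enlarge both views to pick points.

Run:
```python
import cv2,numpy as np
a=cv2.imread("pics/top0.png")[175:290,270:385];b=cv2.imread("pics/scene0.png")[175:290,230:365]
a=cv2.resize(a,None,fx=5,fy=5,interpolation=cv2.INTER_CUBIC);b=cv2.resize(b,None,fx=5,fy=5,interpolation=cv2.INTER_CUBIC)
for im,o in((a,(270,175)),(b,(230,175))):
    for k in range(0,im.shape[1],50): cv2.putText(im,str(o[0]+k//5),(k,10),0,.35,(0,0,255));cv2.line(im,(k,12),(k,16),(0,0,255))
    for k in range(50,im.shape[0],50): cv2.putText(im,str(o[1]+k//5),(0,k),0,.35,(0,0,255))
cv2.imwrite("pics/a1.png",a);cv2.imwrite("pics/b1.png",b)
```

```text
(no output)
```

View pics/a1.png

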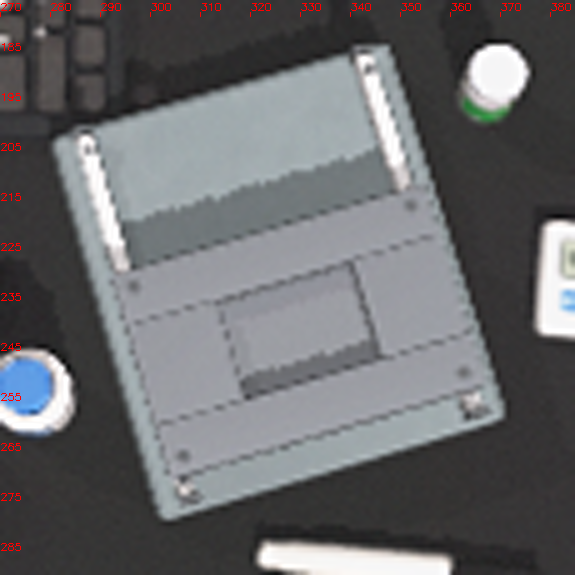

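View pics/b1.png

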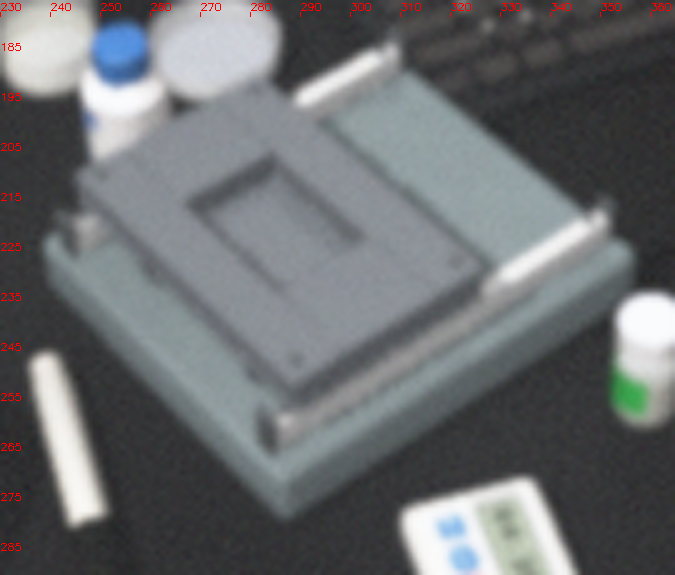

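```bash
cat > h.py <<'E'
import numpy as np,cv2
from rig import cams
def proj(P,c):
    E=np.linalg.inv(c["extrinsics"]);p=P@E[:3,:3].T+E[:3,3]
    p=p*[1,-1,-1]
    return cv2.projectPoints(p.reshape(-1,1,3),np.zeros(3),np.zeros(3),c["K"],c["dist"])[0].reshape(-1,2)
def unproj(px,c,z):
    u=cv2.undistortPoints(np.array(px,float).reshape(-1,1,2),c["K"],c["dist"]).reshape(-1,2)
    d=np.c_[u[:,0],-u[:,1],-np.ones(len(u))]@c["extrinsics"][:3,:3].T;o=c["extrinsics"][:3,3]
    return o+d*((z-o[2])/d[:,2])[:,None]
def world(L,x,y,yaw):
    c,s=np.cos(yaw),np.sin(yaw);L=np.atleast_2d(L)
    return np.c_[x+c*L[:,0]-s*L[:,1],y+s*L[:,0]+c*L[:,1],L[:,2]]
E
python3 - <<'E'
from h import *
from scipy.optimize import least_squares
f=lambda a,o:(np.array(a,float)+.5)/5-.5+o
top=f([(55,143),(386,45),(165,519),(503,416),(125,272),(413,190),(172,478),(483,390),(220,303),(352,262),(380,355),(246,398)],(270,175))
sc=f([(632,250),(45,240),(288,497),(270,82),(487,268),(80,180),(293,385),(277,155),(362,237),(190,205)],(230,175))
ct,cs=cams.calibration("top"),cams.calibration("scene")
def L(c,dz,e=0):
    P=[(90,85,34),(90,-85,34),(-100,85,34),(-100,-85,34)]
    C=[(c+48,75,70.5),(c+48,-75,70.5),(c-48,75,70.5),(c-48,-75,70.5)]
    W=[(c+23,32,70.5),(c+23,-32,70.5),(c-23,-32,70.5),(c-23,32,70.5)]
    a=P+C+W; b=P[1:]
    b=[P[1],P[2],P[3],C[0],C[1],C[2],C[3],W[0],W[1],W[3]]
    z=np.array([0,0,dz]); return np.array(a)/1e3+z,np.array(b)/1e3+z
def res(p,full=False):
    a,b=L(p[3]*1e3,p[4]);r1=proj(world(a,*p[:3]),ct)-top;r2=proj(world(b,*p[:3]),cs)-sc
    return (r1,r2) if full else np.r_[r1.ravel(),r2.ravel()]
s=least_squares(res,[.4,.05,.2,-.02,0],loss="soft_l1")
print(s.x,np.degrees(s.x[2]));[print(r.round(1)) for r in res(s.x,True)]
p=s.x;print("well",world([p[3],0,.0555],*p[:3]))
names=dict(vial=((369,189),.052),timer=((392,231),.016),petri=((256,230),.016),buf=((276,253),.075),beak=((241,258),.068))
for k,(px,z) in names.items():print(k,unproj([px],ct,z).round(3))
E
```

```text
[ 0.50055771  0.06085351  0.27683652 -0.03561736 -0.00502937] 15.861564366104735
[[-1.  -1.1]
 [ 0.4 -1. ]
 [-0.9  0.6]
 [ 1.1  0.2]
 [-2.8  0.6]
 [ 2.1 -1.3]
 [-0.4  0. ]
 [ 0.8 -1.4]
 [-0.7 -0.5]
 [-0.3 -0.2]
 [ 0.1  0.5]
 [-0.1 -0.1]]
[[ 1.8  1.3]
 [-0.8  0.6]
 [-1.1 -2.1]
 [-1.7 -1. ]
 [ 0.   0.6]
 [-0.6 -0.5]
 [ 0.7  0.9]
 [-0.3  0.2]
 [ 1.8  0.7]
 [-0.8  0.3]]
well [[0.46629649 0.05111879 0.0555    ]]
vial [[ 0.588 -0.046  0.052]]
timer [[ 0.493 -0.102  0.016]]
petri [[0.499 0.225 0.016]]
buf [[0.438 0.172 0.075]]
beak [[0.428 0.251 0.068]]
```

```bash
cat > d.py <<'E'
import sys,numpy as np
from rig import env
from scipy.spatial.transform import Rotation as R
s=env.state();x,y,z,yaw=map(float,sys.argv[1:5])
A=R.from_euler("xyz",s["tool_rot"],degrees=True);B=R.from_euler("xyz",[180,0,yaw],degrees=True)
print("t",(A.inv().apply(np.array([x,y,z])-s["ee_pos"])*1e3).round(1),"w",(A.inv()*B).as_rotvec().round(4),s["ee_pos"],s["tool_rot"],s["contact_force"],s["opening"],s["time"])
E
python3 d.py 0.466 0.051 0.16 195.86
```

```text
t [-440.5 -438.6   96.2] w [-0.0016 -0.0006 -0.5176] [0.14287889 0.58215748 0.2555252 ] [-1.79902950e+02 -1.22027042e-02  1.66203003e+02] [-0.26627307 -0.4556176   0.0349218 ] 0.08557906188042962 0.1
```

Careful with the scale: shifts go in shares of 500 mm and turns go in shares of 2 pi rad. That gives: -440 mm is -0.88, -438 mm is -0.876, -0.517 rad is -0.0823.

play_rows([
  {"tx": -0.88,"ty": -0.876,"tz": 0.02,"wz": -0.0823,"hand": 0},
  {"tx": -0.88,"ty": -0.876,"tz": 0.02,"wz": -0.0823,"hand": 0},
  {"tx": -0.88,"ty": -0.876,"tz": 0.02,"wz": -0.0823,"hand": 0},
  {"tx": -0.88,"ty": -0.876,"tz": 0.02,"wz": -0.0823,"hand": 0},
  {"tx": -0.88,"ty": -0.876,"tz": 0.02,"wz": -0.0823,"hand": 0},
  {"tx": -0.88,"ty": -0.876,"tz": 0.02,"wz": -0.0823,"hand": 0},
  {"tx": -0.88,"ty": -0.876,"tz": 0.02,"wz": -0.0823,"hand": 0},
  {"tx": -0.88,"ty": -0.876,"tz": 0.02,"wz": -0.0823,"hand": 0},
  {"tx": -0.88,"ty": -0.876,"tz": 0.02,"wz": -0.0823,"hand": 0},
  {"tx": -0.88,"ty": -0.876,"tz": 0.02,"wz": -0.0823,"hand": 0},
  {"tx": -0.88,"ty": -0.876,"tz": 0.02,"wz": -0.0823,"hand": 0},
  {"tx": -0.88,"ty": -0.876,"tz": 0.02,"wz": -0.0823,"hand": 0},
])

```text
validation failed for argument at $.mo...
```

```bash
python3 d.py 0.466 0.051 0.16 195.86
```

```text
t [-440.5 -438.6   96.2] w [-0.0016 -0.0006 -0.5176] [0.14287889 0.58215748 0.2555252 ] [-1.79902950e+02 -1.22027042e-02  1.66203003e+02] [-0.26627307 -0.4556176   0.0349218 ] 0.08557906188042962 0.1
```

Converted, -440 mm is -0.88, -438 mm is -0.876, -0.517 rad is -0.0823.

play_rows([
  {"wx": 0,"wy": 0,"wz": -0.0823,"tx": -0.88,"ty": -0.876,"tz": 0.02,"hand": 0},
  {"wx": 0,"wy": 0,"wz": -0.0823,"tx": -0.88,"ty": -0.876,"tz": 0.02,"hand": 0},
  {"wx": 0,"wy": 0,"wz": -0.0823,"tx": -0.88,"ty": -0.876,"tz": 0.02,"hand": 0},
  {"wx": 0,"wy": 0,"wz": -0.0823,"tx": -0.88,"ty": -0.876,"tz": 0.02,"hand": 0},
  {"wx": 0,"wy": 0,"wz": -0.0823,"tx": -0.88,"ty": -0.876,"tz": 0.02,"hand": 0},
  {"wx": 0,"wy": 0,"wz": -0.0823,"tx": -0.88,"ty": -0.876,"tz": 0.02,"hand": 0},
  {"wx": 0,"wy": 0,"wz": -0.0823,"tx": -0.88,"ty": -0.876,"tz": 0.02,"hand": 0},
  {"wx": 0,"wy": 0,"wz": -0.0823,"tx": -0.88,"ty": -0.876,"tz": 0.02,"hand": 0},
  {"wx": 0,"wy": 0,"wz": -0.0823,"tx": -0.88,"ty": -0.876,"tz": 0.02,"hand": 0},
  {"wx": 0,"wy": 0,"wz": -0.0823,"tx": -0.88,"ty": -0.876,"tz": 0.02,"hand": 0},
  {"wx": 0,"wy": 0,"wz": -0.0823,"tx": -0.88,"ty": -0.876,"tz": 0.02,"hand": 0},
  {"wx": 0,"wy": 0,"wz": -0.0823,"tx": -0.88,"ty": -0.876,"tz": 0.02,"hand": 0},
])

```text
time: 1.1
ee_pos: [0.4001, 0.1593, 0.2483]
tool_rot: [180.0, -0.0, -164.2]
contact_force: [0.4, 0.5, -0.9]
opening: -0.0
grasp_force: 0.0
```

```bash
python3 d.py 0.466 0.051 0.16 195.86
```

```text
t [ -33.9 -122.2   88.3] w [ 0.     -0.0001 -0.0006] [0.40006948 0.15931018 0.24830361] [ 1.79999232e+02 -5.17768735e-03 -1.64171559e+02] [ 0.43457936  0.50899349 -0.90740848] -2.9482414309658683e-05 1.1
```

Converted, -122 mm is -0.244, 88 mm is 0.176.

play_rows([
  {"wx": 0,"wy": 0,"wz": 0,"tx": -0.068,"ty": -0.244,"tz": 0.06,"hand": 0},
  {"wx": 0,"wy": 0,"wz": 0,"tx": -0.068,"ty": -0.244,"tz": 0.06,"hand": 0},
  {"wx": 0,"wy": 0,"wz": 0,"tx": -0.068,"ty": -0.244,"tz": 0.06,"hand": 0},
  {"wx": 0,"wy": 0,"wz": 0,"tx": -0.068,"ty": -0.244,"tz": 0.06,"hand": 0},
  {"wx": 0,"wy": 0,"wz": 0,"tx": -0.068,"ty": -0.244,"tz": 0.176,"hand": 0},
  {"wx": 0,"wy": 0,"wz": 0,"tx": -0.068,"ty": -0.244,"tz": 0.176,"hand": 0},
  {"wx": 0,"wy": 0,"wz": 0,"tx": -0.068,"ty": -0.244,"tz": 0.176,"hand": 0},
  {"wx": 0,"wy": 0,"wz": 0,"tx": -0.068,"ty": -0.244,"tz": 0.176,"hand": 0},
  {"wx": 0,"wy": 0,"wz": 0,"tx": -0.068,"ty": -0.244,"tz": 0.176,"hand": 0},
])

```text
time: 1.85
ee_pos: [0.4662, 0.0535, 0.1612]
tool_rot: [-180.0, 0.1, -164.1]
contact_force: [-0.2, 0.2, -0.0]
opening: 0.0002
grasp_force: 0.0
```

```bash
python3 d.py 0.466 0.051 0.086 195.86
python3 - <<'E'
from h import *
im=cams.camera("wrist");c=cams.calibration("wrist");np.save("w1.npy",c,allow_pickle=True)
print(c["K"],c["dist"],c["extrinsics"].round(3))
cv2.imwrite("pics/w1.png",im[:,:,::-1])
E
```

```text
t [ 0.9 -2.3 75.2] w [-0.0003  0.0009 -0.0001] [0.46619498 0.05349814 0.16122546] [-1.79980642e+02  5.10284222e-02 -1.64146396e+02] [-0.24312725  0.21758765 -0.02416303] 0.00021196851555282159 1.85
[[283.64727424   0.         319.05278803]
 [  0.         283.64727424 199.99317142]
 [  0.           0.           1.        ]] [-0.04480352  0.          0.          0.          0.        ] [[-0.274 -0.911 -0.308  0.388]
 [ 0.962 -0.26  -0.087  0.031]
 [-0.001 -0.32   0.947  0.278]
 [ 0.     0.     0.     1.   ]]
```

View pics/w1.png

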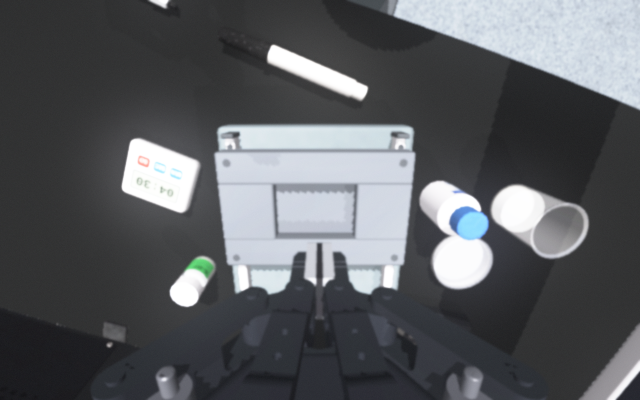

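The wrist view shows the cover square to the picture, its corners at (216,150), (414,150), (408,264), (228,265). The well rim runs (274,185) to (356,237), with the shut fingertips at (319,250).

Run:
```python
from h import *
c=np.load("w1.npy",allow_pickle=True).item()
for z in(.0655,.0705):
  A=unproj([(216,150),(414,150),(408,264),(228,265)],c,z);W=unproj([(274,185),(356,185),(356,237),(274,237)],c,z)
  print(z,A[:,:2].round(4).tolist(),A.mean(0),W.mean(0),np.linalg.norm(W-np.roll(W,1,0),axis=1),np.linalg.norm(A-np.roll(A,1,0),axis=1))
  d=A[0]-A[1]; d2=W[0]-W[1];print([np.degrees(np.arctan2(v[0],-v[1])) for v in(d,d2)])
```

```text
0.0655 [[0.4404, -0.0345], [0.3997, 0.1084], [0.4923, 0.1404], [0.5358, -0.0085]] [0.46706626 0.05143525 0.0655    ] [0.46784959 0.05039551 0.0655    ] [0.0447064  0.06369713 0.04465503 0.06787885] [0.09886369 0.14856767 0.09789619 0.15518113]
[np.float64(15.902932388609408), np.float64(15.919290133131877)]
0.0705 [[0.4392, -0.0329], [0.3995, 0.1066], [0.4898, 0.1378], [0.5324, -0.0076]] [0.46520912 0.0509611  0.0705    ] [0.46597399 0.04994586 0.0705    ] [0.0436531  0.0621964  0.04360294 0.0662796 ] [0.09653442 0.14506735 0.09558971 0.151525  ]
[np.float64(15.902932388609408), np.float64(15.919290133131884)]
```

Converted, 75 mm is 0.15, 74 mm is 0.148.

play_rows([
  {"wx": 0,"wy": 0,"wz": 0,"tx": 0.002,"ty": -0.006,"tz": 0.06,"hand": 0},
  {"wx": 0,"wy": 0,"wz": 0,"tx": 0.002,"ty": -0.006,"tz": 0.1,"hand": 0},
  {"wx": 0,"wy": 0,"wz": 0,"tx": 0.002,"ty": -0.006,"tz": 0.12,"hand": 0},
  {"wx": 0,"wy": 0,"wz": 0,"tx": 0.002,"ty": -0.006,"tz": 0.132,"hand": 0},
  {"wx": 0,"wy": 0,"wz": 0,"tx": 0.002,"ty": -0.006,"tz": 0.14,"hand": 0},
  {"wx": 0,"wy": 0,"wz": 0,"tx": 0.002,"ty": -0.006,"tz": 0.144,"hand": 0},
  {"wx": 0,"wy": 0,"wz": 0,"tx": 0.002,"ty": -0.006,"tz": 0.148,"hand": 0},
  {"wx": 0,"wy": 0,"wz": 0,"tx": 0.002,"ty": -0.006,"tz": 0.15,"hand": 0},
  {"wx": 0,"wy": 0,"wz": 0,"tx": 0.002,"ty": -0.006,"tz": 0.15,"hand": 0},
])

```text
time: 2.65
ee_pos: [0.4659, 0.05, 0.0858]
tool_rot: [-180.0, 0.0, -164.2]
contact_force: [0.4, -0.1, 0.6]
opening: -0.0002
grasp_force: 0.0
```

Converted, -60 mm is -0.12, -54 mm is -0.108.

play_rows([
  {"wx": 0,"wy": 0,"wz": 0,"tx": -0.012,"ty": 0,"tz": 0,"hand": 0},
  {"wx": 0,"wy": 0,"wz": 0,"tx": -0.02,"ty": 0,"tz": 0,"hand": 0},
  {"wx": 0,"wy": 0,"wz": 0,"tx": -0.028,"ty": 0,"tz": 0,"hand": 0},
  {"wx": 0,"wy": 0,"wz": 0,"tx": -0.036,"ty": 0,"tz": 0,"hand": 0},
  {"wx": 0,"wy": 0,"wz": 0,"tx": -0.048,"ty": 0,"tz": 0,"hand": 0},
  {"wx": 0,"wy": 0,"wz": 0,"tx": -0.06,"ty": 0,"tz": 0,"hand": 0},
  {"wx": 0,"wy": 0,"wz": 0,"tx": -0.072,"ty": 0,"tz": 0,"hand": 0},
  {"wx": 0,"wy": 0,"wz": 0,"tx": -0.084,"ty": 0,"tz": 0,"hand": 0},
  {"wx": 0,"wy": 0,"wz": 0,"tx": -0.096,"ty": 0,"tz": 0,"hand": 0},
  {"wx": 0,"wy": 0,"wz": 0,"tx": -0.108,"ty": 0,"tz": 0,"hand": 0},
  {"wx": 0,"wy": 0,"wz": 0,"tx": -0.12,"ty": 0,"tz": 0,"hand": 0},
  {"wx": 0,"wy": 0,"wz": 0,"tx": -0.12,"ty": 0,"tz": 0,"hand": 0},
])

```text
time: 3.65
ee_pos: [0.5252, 0.0667, 0.0855]
tool_rot: [-180.0, 0.1, -164.2]
contact_force: [-0.1, 0.1, -0.1]
opening: 0.0002
grasp_force: 0.0
```

Converted, -8 mm is -0.016, -6 mm is -0.012.

play_rows([
  {"wx": 0,"wy": 0,"wz": 0,"tx": -0.006,"ty": 0,"tz": 0,"hand": 0},
  {"wx": 0,"wy": 0,"wz": 0,"tx": -0.012,"ty": 0,"tz": 0,"hand": 0},
  {"wx": 0,"wy": 0,"wz": 0,"tx": -0.016,"ty": 0,"tz": 0,"hand": 0},
  {"wx": 0,"wy": 0,"wz": 0,"tx": -0.016,"ty": 0,"tz": 0,"hand": 0},
])

```text
time: 3.98
ee_pos: [0.5315, 0.0686, 0.0854]
tool_rot: [-180.0, 0.0, -164.2]
contact_force: [-0.8, 0.6, 0.1]
opening: -0.0002
grasp_force: 0.1
```

Run:
```python
from h import *
a=cams.camera("wrist")[60:280,170:470];b=cams.camera("scene")[150:290,210:390]
b=cv2.resize(b,(396,308));a=cv2.resize(a,(400,293));a=cv2.copyMakeBorder(a,0,15,0,0,0)
cv2.imwrite("pics/c2.png",np.hstack([a,b])[:,:,::-1])
```

```text
(no output)
```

View pics/c2.png

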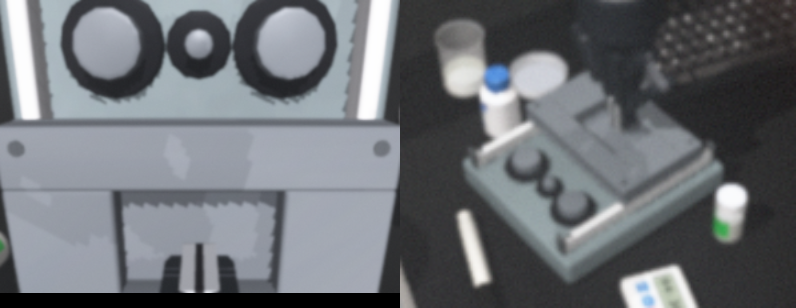

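The cover is sliding back: both large buttons and the small one are exposed. I'll push on until it meets the stop.

Converted, -6 mm is -0.012, -4 mm is -0.008.

play_rows([
  {"wx": 0,"wy": 0,"wz": 0,"tx": -0.004,"ty": 0,"tz": 0,"hand": 0},
  {"wx": 0,"wy": 0,"wz": 0,"tx": -0.008,"ty": 0,"tz": 0,"hand": 0},
  {"wx": 0,"wy": 0,"wz": 0,"tx": -0.012,"ty": 0,"tz": 0,"hand": 0},
  {"wx": 0,"wy": 0,"wz": 0,"tx": -0.012,"ty": 0,"tz": 0,"hand": 0},
])

```text
time: 4.42
ee_pos: [0.5371, 0.0703, 0.0854]
tool_rot: [-180.0, 0.0, -164.2]
contact_force: [-0.2, -0.1, 0.9]
opening: 0.0004
grasp_force: 0.4
```

Converted, -4 mm is -0.008, -2 mm is -0.004.

play_rows([
  {"wx": 0,"wy": 0,"wz": 0,"tx": -0.004,"ty": 0,"tz": 0,"hand": 0},
  {"wx": 0,"wy": 0,"wz": 0,"tx": -0.008,"ty": 0,"tz": 0,"hand": 0},
  {"wx": 0,"wy": 0,"wz": 0,"tx": -0.008,"ty": 0,"tz": 0,"hand": 0},
])

```text
time: 4.67
ee_pos: [0.5373, 0.0706, 0.0849]
tool_rot: [180.0, -0.4, -164.1]
contact_force: [-7.4, -5.2, 6.6]
opening: 0.0003
grasp_force: 4.6
```

Converted, 98 mm is 0.196, 80 mm is 0.16.

play_rows([
  {"wx": 0,"wy": 0,"wz": 0,"tx": 0.02,"ty": 0,"tz": 0,"hand": 0},
  {"wx": 0,"wy": 0,"wz": 0,"tx": 0.02,"ty": 0,"tz": 0,"hand": 0},
  {"wx": 0,"wy": 0,"wz": 0,"tx": 0.02,"ty": 0,"tz": -0.06,"hand": 0},
  {"wx": 0,"wy": 0,"wz": 0,"tx": 0.02,"ty": 0,"tz": -0.11,"hand": 0},
  {"wx": 0,"wy": 0,"wz": 0,"tx": 0.09,"ty": 0,"tz": -0.12,"hand": 0.67},
  {"wx": 0,"wy": 0,"wz": 0,"tx": 0.16,"ty": 0,"tz": -0.12,"hand": 0.67},
  {"wx": 0,"wy": 0,"wz": 0,"tx": 0.196,"ty": 0,"tz": -0.12,"hand": 0.67},
  {"wx": 0,"wy": 0,"wz": 0,"tx": 0.196,"ty": 0,"tz": -0.12,"hand": 0.67},
  {"wx": 0,"wy": 0,"wz": 0,"tx": 0.196,"ty": 0,"tz": -0.12,"hand": 0.67},
  {"wx": 0,"wy": 0,"wz": 0,"tx": 0.196,"ty": 0,"tz": -0.12,"hand": 0.67},
])

```text
time: 5.5
ee_pos: [0.4482, 0.0446, 0.1459]
tool_rot: [-179.9, 0.2, -164.2]
contact_force: [0.4, -0.3, -0.1]
opening: 0.057
grasp_force: 0.0
```

```bash
python3 d.py 0.4469 0.0448 0.09 195.9
python3 - <<'E'
from h import *
im=cams.camera("wrist");c=cams.calibration("wrist");np.save("w2.npy",c,allow_pickle=True)
t=cams.camera("top")
cv2.imwrite("pics/w3.png",cv2.resize(im[40:280,170:470],(800,640))[:600,:,::-1])
t=cv2.resize(t[170:290,260:390],(520,480));cv2.imwrite("pics/t3.png",t[:,:,::-1])
E
```

```text
t [ 1.3  0.6 55.9] w [-0.0009  0.003  -0.0016] [0.44815878 0.04456829 0.14590344] [-1.79949702e+02  1.72081087e-01 -1.64193948e+02] [ 0.36141064 -0.27004937 -0.09998544] 0.05700671278451138 5.5
```

View pics/w3.png

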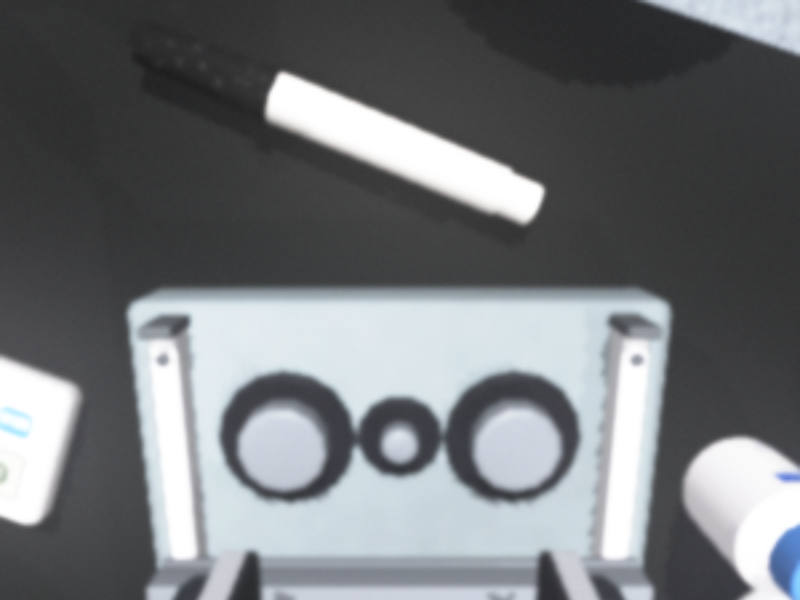

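The buttons are clear of the cover. In this crop the cap tops are at about (281,447) and (517,447), and the open fingertips are at the bottom edge.

Run:
```python
from h import *
c=np.load("w2.npy",allow_pickle=True).item()
px=np.array([(281,447),(517,447),(400,443)])*.375+[170,40]
for z in(.044,.048):
  A=unproj(px,c,z);print(z,A.round(4).tolist(),A[:2].mean(0),np.linalg.norm(A[0]-A[1]))
```

```text
0.044 [[0.4571, 0.0098, 0.044], [0.4373, 0.0795, 0.044], [0.4458, 0.0446, 0.044]] [0.44718625 0.04466767 0.044     ] 0.07250079411637589
0.048 [[0.4555, 0.01, 0.048], [0.436, 0.0785, 0.048], [0.4444, 0.0442, 0.048]] [0.44576689 0.04425975 0.048     ] 0.07116940992263283
```

Converted, 72 mm is 0.144, 66 mm is 0.132, 0.003 rad is 0.0005.

play_rows([
  {"wx": 0,"wy": 0.0005,"wz": 0,"tx": 0.0034,"ty": 0.0008,"tz": 0.06,"hand": 0.67},
  {"wx": 0,"wy": 0.0005,"wz": 0,"tx": 0.0034,"ty": 0.0008,"tz": 0.11,"hand": 0.67},
  {"wx": 0,"wy": 0.0005,"wz": 0,"tx": 0.0034,"ty": 0.0008,"tz": 0.132,"hand": 0.67},
  {"wx": 0,"wy": 0.0005,"wz": 0,"tx": 0.0034,"ty": 0.0008,"tz": 0.144,"hand": 0.67},
  {"wx": 0,"wy": 0.0005,"wz": 0,"tx": 0.0034,"ty": 0.0008,"tz": 0.144,"hand": 0.67},
])

```text
time: 6.02
ee_pos: [0.4447, 0.0446, 0.0722]
tool_rot: [180.0, -0.3, -164.2]
contact_force: [0.3, 0.1, 0.0]
opening: 0.057
grasp_force: 0.0
```

Converted, 4 mm is 0.008, 2 mm is 0.004.

play_rows([
  {"wx": 0,"wy": 0,"wz": 0,"tx": 0,"ty": 0,"tz": 0.004,"hand": 0.67},
  {"wx": 0,"wy": 0,"wz": 0,"tx": 0,"ty": 0,"tz": 0.008,"hand": 0.67},
  {"wx": 0,"wy": 0,"wz": 0,"tx": 0,"ty": 0,"tz": 0.008,"hand": 0.67},
])

```text
time: 6.27
ee_pos: [0.4453, 0.0445, 0.0698]
tool_rot: [-180.0, -0.1, -164.2]
contact_force: [-0.0, 0.7, -0.2]
opening: 0.0574
grasp_force: 0.0
```

Converted, 3 mm is 0.006, 2 mm is 0.004.

play_rows([
  {"wx": 0,"wy": 0,"wz": 0,"tx": -0.001,"ty": 0,"tz": 0.004,"hand": 0.67},
  {"wx": 0,"wy": 0,"wz": 0,"tx": -0.001,"ty": 0,"tz": 0.006,"hand": 0.67},
  {"wx": 0,"wy": 0,"wz": 0,"tx": -0.001,"ty": 0,"tz": 0.006,"hand": 0.67},
])

```text
time: 6.52
ee_pos: [0.4456, 0.0445, 0.0668]
tool_rot: [-180.0, -0.1, -164.2]
contact_force: [-1.0, 0.6, 4.3]
opening: 0.057
grasp_force: 2.3
```

Converted, 3 mm is 0.006, 2 mm is 0.004.

play_rows([
  {"wx": 0,"wy": 0,"wz": 0,"tx": 0,"ty": 0,"tz": 0.004,"hand": 0.67},
  {"wx": 0,"wy": 0,"wz": 0,"tx": 0,"ty": 0,"tz": 0.006,"hand": 0.67},
  {"wx": 0,"wy": 0,"wz": 0,"tx": 0,"ty": 0,"tz": 0.006,"hand": 0.67},
])

```text
time: 6.77
ee_pos: [0.4456, 0.0446, 0.0638]
tool_rot: [-180.0, -0.1, -164.2]
contact_force: [-0.9, -0.9, 7.8]
opening: 0.0568
grasp_force: 4.0
```

Converted, 2.5 mm is 0.005, 1.5 mm is 0.003.

play_rows([
  {"wx": 0,"wy": 0,"wz": 0,"tx": 0,"ty": 0,"tz": 0.003,"hand": 0.67},
  {"wx": 0,"wy": 0,"wz": 0,"tx": 0,"ty": 0,"tz": 0.005,"hand": 0.67},
  {"wx": 0,"wy": 0,"wz": 0,"tx": 0,"ty": 0,"tz": 0.005,"hand": 0.67},
  {"wx": 0,"wy": 0,"wz": 0,"tx": 0,"ty": 0,"tz": 0.005,"hand": 0.67},
])

```text
time: 7.1
ee_pos: [0.4456, 0.0446, 0.0624]
tool_rot: [-180.0, -0.1, -164.2]
contact_force: [-3.8, 0.4, 22.3]
opening: 0.0574
grasp_force: 11.1
```

play_rows([
  {"wx": 0,"wy": 0,"wz": 0,"tx": 0,"ty": 0,"tz": 0,"hand": 0.67},
  {"wx": 0,"wy": 0,"wz": 0,"tx": 0,"ty": 0,"tz": 0,"hand": 0.67},
  {"wx": 0,"wy": 0,"wz": 0,"tx": 0,"ty": 0,"tz": 0,"hand": 0.67},
  {"wx": 0,"wy": 0,"wz": 0,"tx": 0,"ty": 0,"tz": 0,"hand": 0.67},
  {"wx": 0,"wy": 0,"wz": 0,"tx": 0,"ty": 0,"tz": 0,"hand": 0.67},
  {"wx": 0,"wy": 0,"wz": 0,"tx": 0,"ty": 0,"tz": 0,"hand": 0.67},
  {"wx": 0,"wy": 0,"wz": 0,"tx": 0,"ty": 0,"tz": 0,"hand": 0.67},
  {"wx": 0,"wy": 0,"wz": 0,"tx": 0,"ty": 0,"tz": 0,"hand": 0.67},
  {"wx": 0,"wy": 0,"wz": 0,"tx": 0,"ty": 0,"tz": 0,"hand": 0.67},
  {"wx": 0,"wy": 0,"wz": 0,"tx": 0,"ty": 0,"tz": 0,"hand": 0.67},
  {"wx": 0,"wy": 0,"wz": 0,"tx": 0,"ty": 0,"tz": 0,"hand": 0.67},
  {"wx": 0,"wy": 0,"wz": 0,"tx": 0,"ty": 0,"tz": 0,"hand": 0.67},
])

```text
time: 8.1
ee_pos: [0.4457, 0.0445, 0.0624]
tool_rot: [-180.0, -0.1, -164.2]
contact_force: [-3.4, -0.3, 22.2]
opening: 0.0572
grasp_force: 11.0
```

play_rows([
  {"wx": 0,"wy": 0,"wz": 0,"tx": 0,"ty": 0,"tz": 0,"hand": 0.67},
  {"wx": 0,"wy": 0,"wz": 0,"tx": 0,"ty": 0,"tz": 0,"hand": 0.67},
  {"wx": 0,"wy": 0,"wz": 0,"tx": 0,"ty": 0,"tz": 0,"hand": 0.67},
  {"wx": 0,"wy": 0,"wz": 0,"tx": 0,"ty": 0,"tz": 0,"hand": 0.67},
  {"wx": 0,"wy": 0,"wz": 0,"tx": 0,"ty": 0,"tz": 0,"hand": 0.67},
  {"wx": 0,"wy": 0,"wz": 0,"tx": 0,"ty": 0,"tz": 0,"hand": 0.67},
  {"wx": 0,"wy": 0,"wz": 0,"tx": 0,"ty": 0,"tz": 0,"hand": 0.67},
  {"wx": 0,"wy": 0,"wz": 0,"tx": 0,"ty": 0,"tz": 0,"hand": 0.67},
  {"wx": 0,"wy": 0,"wz": 0,"tx": 0,"ty": 0,"tz": 0,"hand": 0.67},
  {"wx": 0,"wy": 0,"wz": 0,"tx": 0,"ty": 0,"tz": 0,"hand": 0.67},
  {"wx": 0,"wy": 0,"wz": 0,"tx": 0,"ty": 0,"tz": 0,"hand": 0.67},
  {"wx": 0,"wy": 0,"wz": 0,"tx": 0,"ty": 0,"tz": 0,"hand": 0.67},
])

```text
time: 9.1
ee_pos: [0.4456, 0.0446, 0.0624]
tool_rot: [-180.0, -0.1, -164.2]
contact_force: [-3.4, 0.4, 22.4]
opening: 0.0572
grasp_force: 11.0
```

play_rows([
  {"wx": 0,"wy": 0,"wz": 0,"tx": 0,"ty": 0,"tz": 0,"hand": 0.67},
  {"wx": 0,"wy": 0,"wz": 0,"tx": 0,"ty": 0,"tz": 0,"hand": 0.67},
  {"wx": 0,"wy": 0,"wz": 0,"tx": 0,"ty": 0,"tz": 0,"hand": 0.67},
  {"wx": 0,"wy": 0,"wz": 0,"tx": 0,"ty": 0,"tz": 0,"hand": 0.67},
  {"wx": 0,"wy": 0,"wz": 0,"tx": 0,"ty": 0,"tz": 0,"hand": 0.67},
  {"wx": 0,"wy": 0,"wz": 0,"tx": 0,"ty": 0,"tz": 0,"hand": 0.67},
  {"wx": 0,"wy": 0,"wz": 0,"tx": 0,"ty": 0,"tz": 0,"hand": 0.67},
  {"wx": 0,"wy": 0,"wz": 0,"tx": 0,"ty": 0,"tz": 0,"hand": 0.67},
  {"wx": 0,"wy": 0,"wz": 0,"tx": 0,"ty": 0,"tz": 0,"hand": 0.67},
  {"wx": 0,"wy": 0,"wz": 0,"tx": 0,"ty": 0,"tz": 0,"hand": 0.67},
  {"wx": 0,"wy": 0,"wz": 0,"tx": 0,"ty": 0,"tz": 0,"hand": 0.67},
  {"wx": 0,"wy": 0,"wz": 0,"tx": 0,"ty": 0,"tz": 0,"hand": 0.67},
])

```text
time: 10.1
ee_pos: [0.4456, 0.0446, 0.0624]
tool_rot: [-180.0, -0.1, -164.2]
contact_force: [-3.6, -0.2, 21.6]
opening: 0.0575
grasp_force: 11.0
```

Run:
```python
from h import *
from rig import env
s=env.state();print(s["ft_torque"],s["contact_force"],s["time"])
a=cams.camera("wrist")[60:300,170:470];b=cams.camera("scene")[150:290,210:390]
b=cv2.resize(b,(396,320));a=cv2.resize(a,(400,320))
cv2.imwrite("pics/c4.png",np.hstack([a,b])[:,:,::-1])
```

```text
[-0.02034893  0.56360636  0.0317952 ] [-3.57015188 -0.24137619 21.55961111] 10.1
```

View pics/c4.png

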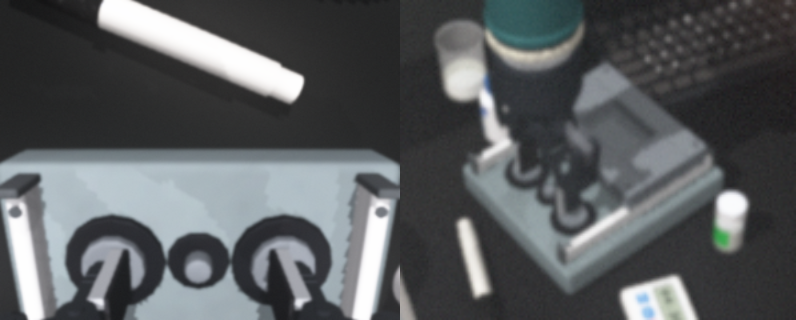

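Each fingertip is on its own cap, both caps are sunk, the small button is clear and the cover is back. Now I'll release and go back to the well.

Converted, -83 mm is -0.166, -70 mm is -0.14.

play_rows([
  {"wx": 0,"wy": 0,"wz": 0,"tx": 0,"ty": 0,"tz": -0.012,"hand": 0.67},
  {"wx": 0,"wy": 0,"wz": 0,"tx": 0,"ty": 0,"tz": -0.028,"hand": 0.67},
  {"wx": 0,"wy": 0,"wz": 0,"tx": 0,"ty": 0,"tz": -0.08,"hand": 0.67},
  {"wx": 0,"wy": 0,"wz": 0,"tx": 0,"ty": 0,"tz": -0.13,"hand": 0.67},
  {"wx": 0,"wy": 0,"wz": 0,"tx": 0,"ty": 0,"tz": -0.13,"hand": 0},
  {"wx": 0,"wy": 0,"wz": 0,"tx": -0.07,"ty": 0,"tz": -0.13,"hand": 0},
  {"wx": 0,"wy": 0,"wz": 0,"tx": -0.14,"ty": 0,"tz": -0.13,"hand": 0},
  {"wx": 0,"wy": 0,"wz": 0,"tx": -0.166,"ty": 0,"tz": -0.13,"hand": 0},
  {"wx": 0,"wy": 0,"wz": 0,"tx": -0.166,"ty": 0,"tz": -0.13,"hand": 0},
  {"wx": 0,"wy": 0,"wz": 0,"tx": -0.166,"ty": 0,"tz": -0.13,"hand": 0},
  {"wx": 0,"wy": 0,"wz": 0,"tx": -0.166,"ty": 0,"tz": -0.13,"hand": 0},
])

```text
time: 11.12
ee_pos: [0.523, 0.0672, 0.1249]
tool_rot: [180.0, -0.3, -164.2]
contact_force: [-1.7, 0.0, 0.4]
opening: -0.0001
grasp_force: 0.0
```

```bash
python3 d.py 0.5258 0.0672 0.086 195.9
```

```text
t [-2.9 -0.7 38.8] w [ 0.0007 -0.006  -0.0012] [0.52302489 0.06715472 0.12486365] [ 179.96198136   -0.34604973 -164.16742705] [-1.71161502  0.0057215   0.44871173] -0.00013698950733193166 11.1167
```

play_rows([
  {"wx": 0,"wy": 0,"wz": 0,"tx": 0,"ty": 0,"tz": 0,"hand": 0},
  {"wx": 0,"wy": 0,"wz": 0,"tx": 0,"ty": 0,"tz": 0.03,"hand": 0},
  {"wx": 0,"wy": 0,"wz": 0,"tx": 0,"ty": 0,"tz": 0.05,"hand": 0},
  {"wx": 0,"wy": 0,"wz": 0,"tx": 0,"ty": 0,"tz": 0.064,"hand": 0},
  {"wx": 0,"wy": 0,"wz": 0,"tx": 0,"ty": 0,"tz": 0.072,"hand": 0},
  {"wx": 0,"wy": 0,"wz": 0,"tx": 0,"ty": 0,"tz": 0.078,"hand": 0},
  {"wx": 0,"wy": 0,"wz": 0,"tx": 0,"ty": 0,"tz": 0.078,"hand": 0},
])

```text
time: 11.7
ee_pos: [0.5244, 0.0672, 0.086]
tool_rot: [180.0, -0.2, -164.2]
contact_force: [0.6, -0.4, -0.4]
opening: -0.0001
grasp_force: 0.0
```

Converted, 66 mm is 0.132, 62 mm is 0.124.

play_rows([
  {"wx": 0,"wy": 0,"wz": 0,"tx": 0.012,"ty": 0,"tz": 0,"hand": 0},
  {"wx": 0,"wy": 0,"wz": 0,"tx": 0.02,"ty": 0,"tz": 0,"hand": 0},
  {"wx": 0,"wy": 0,"wz": 0,"tx": 0.028,"ty": 0,"tz": 0,"hand": 0},
  {"wx": 0,"wy": 0,"wz": 0,"tx": 0.04,"ty": 0,"tz": 0,"hand": 0},
  {"wx": 0,"wy": 0,"wz": 0,"tx": 0.052,"ty": 0,"tz": 0,"hand": 0},
  {"wx": 0,"wy": 0,"wz": 0,"tx": 0.064,"ty": 0,"tz": 0,"hand": 0},
  {"wx": 0,"wy": 0,"wz": 0,"tx": 0.076,"ty": 0,"tz": 0,"hand": 0},
  {"wx": 0,"wy": 0,"wz": 0,"tx": 0.088,"ty": 0,"tz": 0,"hand": 0},
  {"wx": 0,"wy": 0,"wz": 0,"tx": 0.1,"ty": 0,"tz": 0,"hand": 0},
  {"wx": 0,"wy": 0,"wz": 0,"tx": 0.112,"ty": 0,"tz": 0,"hand": 0},
  {"wx": 0,"wy": 0,"wz": 0,"tx": 0.124,"ty": 0,"tz": 0,"hand": 0},
  {"wx": 0,"wy": 0,"wz": 0,"tx": 0.132,"ty": 0,"tz": 0,"hand": 0},
])

```text
time: 12.7
ee_pos: [0.4605, 0.049, 0.0868]
tool_rot: [-180.0, -0.2, -164.2]
contact_force: [1.7, -0.3, 0.6]
opening: 0.0004
grasp_force: 0.8
```

play_rows([
  {"wx": 0,"wy": 0,"wz": 0,"tx": 0.008,"ty": 0,"tz": 0,"hand": 0},
  {"wx": 0,"wy": 0,"wz": 0,"tx": 0.016,"ty": 0,"tz": 0,"hand": 0},
  {"wx": 0,"wy": 0,"wz": 0,"tx": 0.022,"ty": 0,"tz": 0,"hand": 0},
  {"wx": 0,"wy": 0,"wz": 0,"tx": 0.026,"ty": 0,"tz": 0,"hand": 0},
  {"wx": 0,"wy": 0,"wz": 0,"tx": 0.026,"ty": 0,"tz": 0,"hand": 0},
])

```text
time: 13.12
ee_pos: [0.4481, 0.0456, 0.0867]
tool_rot: [180.0, -0.2, -164.2]
contact_force: [-0.1, -0.7, -0.6]
opening: 0.0
grasp_force: 0.0
```

Converted, 4 mm is 0.008, 2 mm is 0.004.

play_rows([
  {"wx": 0,"wy": 0,"wz": 0,"tx": 0.004,"ty": 0,"tz": 0,"hand": 0},
  {"wx": 0,"wy": 0,"wz": 0,"tx": 0.008,"ty": 0,"tz": 0,"hand": 0},
  {"wx": 0,"wy": 0,"wz": 0,"tx": 0.008,"ty": 0,"tz": 0,"hand": 0},
])

```text
time: 13.37
ee_pos: [0.4446, 0.0446, 0.0868]
tool_rot: [180.0, -0.2, -164.2]
contact_force: [0.6, 1.3, 0.2]
opening: 0.0
grasp_force: 0.4
```

Converted, 4 mm is 0.008, 2 mm is 0.004.

play_rows([
  {"wx": 0,"wy": 0,"wz": 0,"tx": 0.004,"ty": 0,"tz": 0,"hand": 0},
  {"wx": 0,"wy": 0,"wz": 0,"tx": 0.008,"ty": 0,"tz": 0,"hand": 0},
  {"wx": 0,"wy": 0,"wz": 0,"tx": 0.008,"ty": 0,"tz": 0,"hand": 0},
])

```text
time: 13.62
ee_pos: [0.4445, 0.0441, 0.0873]
tool_rot: [-180.0, 0.2, -164.2]
contact_force: [8.4, 4.8, -5.2]
opening: 0.0003
grasp_force: 4.4
```

At the front stop. Back off and lift.

Converted, -100 mm is -0.2, -60 mm is -0.12.

play_rows([
  {"wx": 0,"wy": 0,"wz": 0,"tx": -0.024,"ty": 0,"tz": 0,"hand": 0},
  {"wx": 0,"wy": 0,"wz": 0,"tx": -0.024,"ty": 0,"tz": 0,"hand": 0},
  {"wx": 0,"wy": 0,"wz": 0,"tx": -0.024,"ty": 0,"tz": -0.05,"hand": 0},
  {"wx": 0,"wy": 0,"wz": 0,"tx": -0.024,"ty": 0,"tz": -0.12,"hand": 0},
  {"wx": 0,"wy": 0,"wz": 0,"tx": -0.024,"ty": 0,"tz": -0.2,"hand": 0},
  {"wx": 0,"wy": 0,"wz": 0,"tx": -0.024,"ty": 0,"tz": -0.2,"hand": 0},
  {"wx": 0,"wy": 0,"wz": 0,"tx": -0.024,"ty": 0,"tz": -0.2,"hand": 0},
  {"wx": 0,"wy": 0,"wz": 0,"tx": -0.024,"ty": 0,"tz": -0.2,"hand": 0},
])

```text
time: 14.28
ee_pos: [0.452, 0.0468, 0.1866]
tool_rot: [180.0, -0.2, -164.2]
contact_force: [-0.2, -0.5, -0.4]
opening: -0.0002
grasp_force: 0.0
```

Run:
```python
from h import *
a=cams.camera("wrist");b=cams.camera("scene")[150:290,210:390]
b=cv2.resize(b,(320,249));a=cv2.resize(a,(480,300));b=cv2.copyMakeBorder(b,0,51,0,0,0)
cv2.imwrite("pics/c5.png",np.hstack([a,b])[:,:,::-1])
```

```text
(no output)
```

View pics/c5.png

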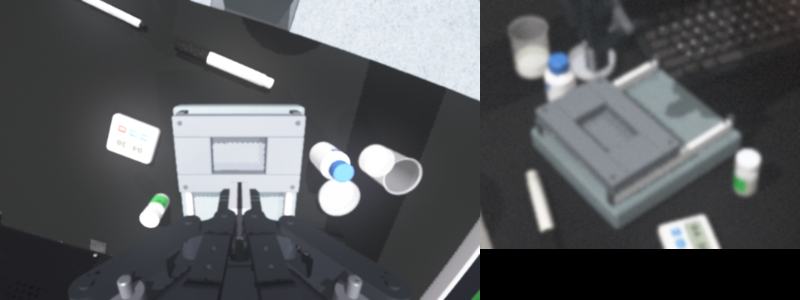

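The cover is fully forward and hides the buttons, the bystanders are where they were, and the arm is clear.

```bash
python3 -c "
from rig import env
print(env.job_done())"
```

```text
the job is handed in; nothing more can be done
None
```

The interlock reset is done and handed in at about 14 s: cover pushed to its rear stop, both large buttons held down together for just over 3 s and let up, and the cover slid back to its front stop. I saw no contact with the small button or the bystanders; the hand-in gave no verdict.

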